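Clip the draining tray onto the drying rack

TASK

Put the loose grey draining tray back on the drying rack, in the empty half beside the plate hoops, so that cups can drain there: hook its folded lip over the rail nearer to you, then press its far edge down until both spring clips have snapped over the other rail and the tray sits level. The tray only goes on tilted, lip side low; do not force it, and leave the mugs, glass, lemon and garlic where they are.

Things in the scene. Friction and masses are not known exactly. Their poses are not given: they have to be found in the camera images.
- tray: Loose grey plastic slatted draining tray, 0.25 to 0.45 kg, 142 (its x) by 150 mm (y), standing on the worktop right of the rack, within 0.35 rad of straight. Origin: centre of its underside, z up. Deck z 20 to 24 mm; low side rims to z 32. Lip along its front (-x) edge, two spring clips under its back. Seated, both rails touch the deck's underside, rail axes at x -60 and +60, z 15.
- tray_grip (a point): Centre of the tray's grip bar, tray frame (0, 0, 53) mm: straight flat-sided bar along tray y, 76 mm long, 11 mm thick (x), z 45 to 61 mm, open below, on two end posts in the middle of the tray.
- tray_lip (a point): Where the near rail's axis lies in the lip when seated, tray frame (-60, 0, 15) mm. The lip is a channel along y, 16 mm high, open to +x: wall with inner face at x -66.5, below it a 4 mm return (z 0 to 4) that ends at x -56.5. Side skirts (y +-70, z 0 to 20) begin at x -32: a rail comes up from below between x -56 and -32 to the deck, then slides into the lip.
- press_l (a point): On the deck above the left clip, tray frame (58, 50, 24) mm. The clip is 30 mm wide; its flared mouth, open downwards, starts at x 67, z 1; it only spreads to +x and snaps over a rail when the deck here is pushed down with about 7 to 15 N, often both clips at once. Lip hooked and clips unsnapped, the tray rests with its back about 10 mm high (0.08 rad).
- press_r (a point): The same above the right clip, tray frame (58, -50, 24) mm.
- rack: Fixed steel drying rack, two round rails 10 mm thick along its y, axes at its x = -60 (near) and +60 mm (far), end cross rails at y +-175. Origin on the worktop under its centre, z up. Wire plate hoops, 50 mm higher, at y 28 to 152; the rest is empty for the tray. Legs telescope: rail axes lie 100 to 140 mm above the worktop, both equal, clamped; this height is not reported: feel or see it.
- bay (a point): On the worktop under the middle of the rack's empty half: rack frame (0, -75, 0) mm, axes of the rack. The tray's origin belongs above it, give or take 15 mm along the rails (30 is allowed).
- mug_blue: Loose mug, dark above and white below, 97 mm high, 82 mm wide, standing at the back right, beyond the tray; origin at the centre of its underside box (handle included). Not to be moved.
- glass_tumbler: Loose drinking glass, 119 mm high, 65 mm wide, standing at the back right of the rack; origin at the centre of its foot. Not to be moved.
- mug_tea: Loose one-coloured mug, 101 mm high, 81 mm wide, standing at the back left; origin at the centre of its underside box (handle included). Not to be moved.
- lemon: Loose lemon, 71 mm long, 51 mm high, lying left of the rack. Not to be moved.
- garlic: Loose garlic bulb, 53 mm, lying left of the rack near the front. Not to be moved.

How it is judged:
By the outcome, as a careful person would: the job done as asked, in the order asked, and still so for the second after the job is handed in, with the robot touching nothing.
It also fails if it takes over 48 s, if anything falls off the work surface, if the arm or the gripper's body presses on something with over 40 N, if the wrist force passes 120 N, or if a joint passes its speed limit or range.

ROBOT

A 6-joint arm with a two-finger parallel gripper is mounted at the origin on a cart in front of the work surface, level with it; the furniture and walls round the work are solid. World frame = base frame: x ahead of the robot, y to its left, z up, the work surface at z = 0. Lengths are in m, angles in rad, forces in N, time in s.
With the tool pointing down it reaches from about 0.3 to 0.875 m from the base axis. Payload 4.2 kg.
Tool frame: the origin (TCP) lies on the centre line of the jaws, within the pads' length; the fingertips stand 11 mm ahead of it and the grasp point (between the pads) lies 8 mm behind it; z points along the fingers, y is the line along which they close (so a half turn about z gives the same grasp; the last joint's range is limited). The gripper opens to 85 mm and grips with 20 to 120 N. Pads are 22 mm wide; open, the fingers measure 114 mm over their backs; the gripper's body (76 mm by 85 mm) begins 54 mm behind the grasp point. The pads swing forward as they close: fully open they stand 13 mm farther back than shut.
Start: joints at [-1.148, 0.32, 1.565, -0, 1.257, -0.02], TCP at [0.246, -0.52, 0.242] pointing down, gripper open.
Joint ranges: [-3.11, 3.11], [-0.84, 2.01], [0.21, 2.61], [-1.34, 4.49], [0.05, 2.63], [-2.56, 2.56]. Speed limits (rad/s): [2.57, 2.57, 3.14, 3.14, 3.14, 3.14].

INTERFACE

Orientations are given as a unit quaternion [w, x, y, z].
In Python, from bench import ctrl gives the robot as it stands.
- The arm moves only by the tool carry_out, never from a script. Its argument "deltas" is one flat list of numbers, 6 for each row, row after row: the shift along the tool's x, y, z in mm, then the turn, a rotation vector about the tool's x, y, z in rad. In form: [tx, ty, tz, ax, ay, az, tx, ty, tz, ax, ay, az, ...]. A call has 1 to 12 rows; each row shifts and turns the commanded pose from where the row before left it, along the tool's axes as they then stand; what a row does not reach is not made up. A row lasts 1/12 s, in which the tool goes at most 41.7 mm and 7.16 degrees, less where a joint would pass 70% of its speed; a pose out of reach is approached as far as the arm can. A call with a gripper value outside its range is refused whole. "claw" is the finger opening in mm, from 0 to 85.4, set as the call begins (left out, the last holds). The fingers move at their own pace and stop on an object; the grip force is fixed at half the most. Time passes only in rows, so rows that do not move let the fingers close. It gives the time, the measured TCP pose, the force, the opening and the grip force at its end, in the units of the state.
- ctrl.get_state(): the state, without advancing time (a new reading comes with each control period).
- ctrl.capture(name): name is "scene" or "side" or "wrist"; returns (picture, depth): 420x560x3 uint8, red, green, blue; 420x560 float32, m along the optical axis (not along the pixel's ray), 0 where there is no reading.
- ctrl.camera_model(name): a dict with "vfov" (degrees; the focal length in pixels is half the picture's height over the tangent of half this angle, whatever the lens; pixels are square), "cx", "cy" (the principal point, pixels), "k1" (the pictures are not rectified: a ray, as slopes to the right and down, at radius r is drawn at 1 + k1 r^2 times it, then the intrinsics apply), "extrinsics" (4x4, takes a point from world to camera coordinates). Camera axes: x right, y down, z forward; pixel columns grow to the right and rows downward; lengths in m; the calibration is good to about 2 mm. A picture is of the moment at which its call begins: read the wrist's pose just before it. camera_model takes no time and is no camera call; for the wrist camera it gives the pose at the moment of the call.
- ctrl.finish_job(): hands the job in; it is judged then, once.
The state is a dict: "t": time; "q": joint angles; "joint_velocities": joint speeds; "joint_efforts": joint torques, N m; "ee_pos": TCP position; "ee_rot": TCP orientation; "force": force on the tool from outside, world axes, zero at the start; "moment": the same for the moment, N m; "gripper_width": finger opening in m; "grasp_force": force on a finger pad.
Only numpy, scipy, OpenCV 4.12 (cv2) and the standard library are available. Lean on these libraries where they do the work, as an engineer would, in place of code of your own. Each camera call takes 0.05 s, during which the arm holds its last target. There are 200 camera calls.

## Working session

There is one attempt and no reset: what is moved stays moved. The work goes in short steps, Python scripts to look and compute and a tool call to move; the robot and the scene stay as the last step left them, time stands still between calls to the robot, and variables do not carry over. Pictures are saved under pics/ and viewed, at most 10 in all, crops included, and the job is handed in when it is done.

Besides the shell and the picture viewer there is one more tool, called after "Call:" as name(argument=value, ...) on one line, values as JSON. carry_out: Moves the arm, as the interface text tells. Its arguments: {"type":"object","properties":{"deltas":{"type":"array"},"claw":{"type":"number"}},"required":["deltas"]}

```bash
mkdir -p pics; ls; cat > h.py <<'E'
import numpy as np, cv2
from bench import ctrl
def save(n,im): cv2.imwrite(f'pics/{n}.png',im[:,:,::-1])
def K(m):
    f=210/np.tan(np.radians(m['vfov'])/2); return f,m['cx'],m['cy'],m['k1'],np.array(m['extrinsics'])
def pts(m,depth):
    f,cx,cy,k1,E=K(m); h,w=depth.shape
    u,v=np.meshgrid(np.arange(w),np.arange(h)); xd=(u-cx)/f; yd=(v-cy)/f
    x,y=xd.copy(),yd.copy()
    for _ in range(15):
        s=1+k1*(x*x+y*y); x=xd/s;y=yd/s
    P=np.stack([x*depth,y*depth,depth],-1); P[depth<=0]=np.nan
    return (P-E[:3,3])@E[:3,:3]
def proj(m,p):
    f,cx,cy,k1,E=K(m); c=E[:3,:3]@np.array(p)+E[:3,3]; x,y=c[0]/c[2],c[1]/c[2]; s=1+k1*(x*x+y*y)
    return np.array([f*x*s+cx,f*y*s+cy])
E
python3 - <<'E'
from h import *
for n in ['scene','side']:
    m=ctrl.camera_model(n);im,d=ctrl.capture(n); save(n+'0',im); np.savez(f'{n}0.npz',im=im,P=pts(m,d))
    print(n,m['vfov'],m['k1'],np.round(-np.array(m['extrinsics'])[:3,:3].T@np.array(m['extrinsics'])[:3,3],3))
s=ctrl.get_state();print(s)
E
```

```text
pics
scene 52.886547796983564 -0.01952881284561875 [-0.283  0.565  0.798]
side 55.197334338251956 -0.018402796528911067 [ 0.415 -0.692  1.134]
{'t': 0.1, 'q': array([-1.14800013e+00,  3.20208086e-01,  1.56555825e+00,  4.28941395e-06,
        1.25740991e+00, -2.00348985e-02]), 'joint_velocities': array([ 0.00012951, -0.00177235, -0.00227827, -0.00090582,  0.00052361,
        0.00046648]), 'joint_efforts': array([ 2.17990696e-04, -4.16412127e+01, -2.34705198e+01, -8.39398422e-05,
        4.87163285e-03,  2.83806190e-05]), 'ee_pos': array([ 0.24620049, -0.5191661 ,  0.24157728]), 'ee_rot': array([-7.76199226e-04,  9.75587397e-01,  2.19610118e-01, -1.56377585e-04]), 'force': array([ 0.44136461, -0.33174205, -0.58019151]), 'moment': array([-0.00268805, -0.01525048,  0.00187027]), 'grasp_force': 0.0, 'gripper_width': 0.08538419460198853}
```

View pics/scene0.png

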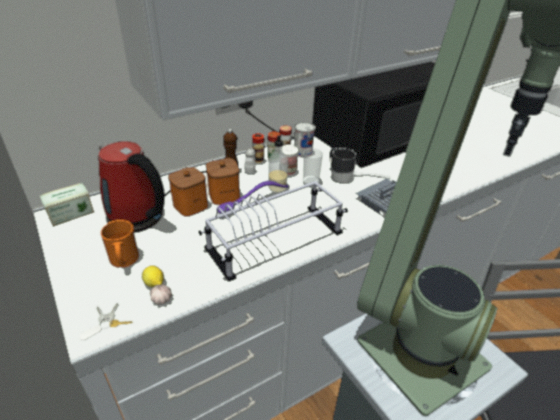

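View pics/side0.png

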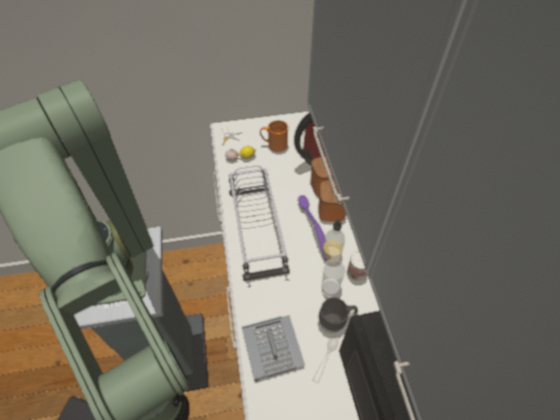

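The side view shows the tray at about (272,347), with its grip bar near (270,345). The rack spans (232–290, 168–278), with the empty half around (262,240). Next I'll measure both from depth.

```bash
python3 - <<'E'
from h import *
D=np.load('side0.npz');P=D['P'];im=D['im']
uu,vv=np.meshgrid(np.arange(560),np.arange(420))
b=(uu>235)&(uu<310)&(vv>305)&(vv<388)
q=P[b&(P[...,2]>.012)]
print('tray n',len(q),np.nanmin(q,0),np.nanmax(q,0))
low=q[(q[:,2]<.04)]
print(cv2.minAreaRect((low[:,:2]*1000).astype(np.float32)),cv2.boxPoints(cv2.minAreaRect((low[:,:2]*1000).astype(np.float32))))
bar=q[q[:,2]>.045];print('bar',len(bar),bar.mean(0),np.percentile(bar[:,2],[50,90]),cv2.minAreaRect((bar[:,:2]*1000).astype(np.float32)))
# table height
t=P[(uu>215)&(uu<245)&(vv>190)&(vv<300)];print('table',np.nanmedian(t[:,2]))
for n in ['side','scene']:
    D=np.load(n+'0.npz');P=D['P']
    b=(uu>225)&(uu<295)&(vv>160)&(vv<285) if n=='side' else (uu>195)&(uu<355)&(vv>170)&(vv<280)
    q=P[b&(P[...,2]>.08)&(P[...,2]<.3)]
    h,e=np.histogram(q[:,2],bins=np.arange(.08,.22,.005));print(n,dict(zip(np.round(e,3),h)))
    r=q[(q[:,2]>.09)&(q[:,2]<.155)]
    print(np.nanmin(r,0),np.nanmax(r,0),cv2.minAreaRect((r[:,:2]*1000).astype(np.float32)))
D=np.load('side0.npz')
c=D['im'][150:400,200:380]; save('side0c',cv2.resize(c,None,fx=2.4,fy=2.4,interpolation=cv2.INTER_CUBIC)[:600])
E
```

```text
tray n 2291 [ 0.38087936 -0.40725319  0.01201402] [ 0.53679106 -0.24618581  0.06417846]
((458.86279296875, -327.17181396484375), (143.01454162597656, 151.55307006835938), 5.4973015785217285) [[ 380.4251  -258.59412]
 [ 394.94373 -409.45013]
 [ 537.3005  -395.7495 ]
 [ 522.78186 -244.8935 ]]
bar 122 [ 0.45801297 -0.33097203  0.05854626] [0.05943737 0.06181982] ((458.26446533203125, -328.7545166015625), (10.964153289794922, 74.42802429199219), 5.390941619873047)
table -0.0011406755737708185
side {np.float64(0.08): np.int64(17), np.float64(0.085): np.int64(9), np.float64(0.09): np.int64(7), np.float64(0.095): np.int64(10), np.float64(0.1): np.int64(184), np.float64(0.105): np.int64(496), np.float64(0.11): np.int64(60), np.float64(0.115): np.int64(22), np.float64(0.12): np.int64(16), np.float64(0.125): np.int64(21), np.float64(0.13): np.int64(17), np.float64(0.135): np.int64(17), np.float64(0.14): np.int64(20), np.float64(0.145): np.int64(40), np.float64(0.15): np.int64(121), np.float64(0.155): np.int64(58), np.float64(0.16): np.int64(0), np.float64(0.165): np.int64(0), np.float64(0.17):
[... 848 characters left out ...]
135): np.int64(34), np.float64(0.14): np.int64(33), np.float64(0.145): np.int64(39), np.float64(0.15): np.int64(156), np.float64(0.155): np.int64(50), np.float64(0.16): np.int64(0), np.float64(0.165): np.int64(0), np.float64(0.17): np.int64(0), np.float64(0.175): np.int64(0), np.float64(0.18): np.int64(0), np.float64(0.185): np.int64(0), np.float64(0.19): np.int64(0), np.float64(0.195): np.int64(0), np.float64(0.2): np.int64(0), np.float64(0.205): np.int64(0), np.float64(0.21): np.int64(0), np.float64(0.215): np.int64(0)}
[ 0.40806641 -0.09346393  0.09003964] [0.77156529 0.26718438 0.15498546] ((590.701171875, 87.68004608154297), (362.78778076171875, 360.58209228515625), 0.42626941204071045)
```

View pics/side0c.png

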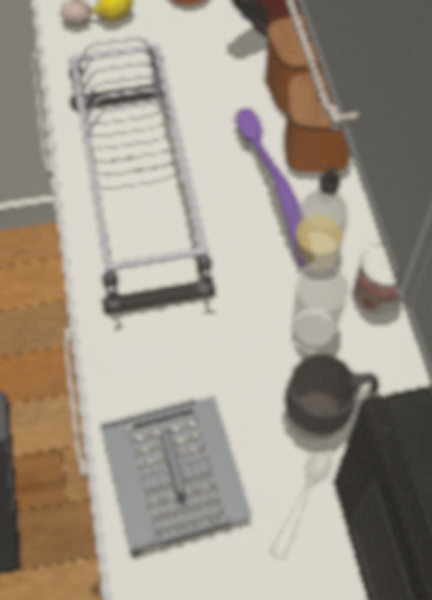

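The crop shows the tray undisturbed, with its bar clear, and the rack's empty half between the plate hoops and the front cross rail near crop (155,258). Next I'll fit the rails.

```bash
python3 - <<'E'
from h import *
uu,vv=np.meshgrid(np.arange(560),np.arange(420))
for n in ['side','scene']:
    P=np.load(n+'0.npz')['P']
    b=(uu>225)&(uu<295)&(vv>160)&(vv<285) if n=='side' else (uu>195)&(uu<355)&(vv>170)&(vv<280)
    q=P[b&(P[...,2]>.085)&(P[...,2]<.118)&(P[...,0]<.57)]
    for lo,hi in [(.39,.45),(.51,.56)]:
        r=q[(q[:,0]>lo)&(q[:,0]<hi)&(q[:,1]>-.07)&(q[:,1]<.05)]
        for _ in range(4):
            c=np.polyfit(r[:,1],r[:,0],1);e=r[:,0]-np.polyval(c,r[:,1]);r=r[abs(e)<max(.0065,1.5*e.std())]
        zz=np.polyfit(r[:,1],r[:,2],1)
        print(n,'x at y=0',round(c[1]*1000,1),'slope',round(c[0],4),'n',len(r),'z pct',np.round(np.percentile(r[:,2],[10,50,90])*1000,1),'zslope',np.round(zz*[1,1000],3))
    r=q[(q[:,0]>.435)&(q[:,0]<.52)]; 
    for lo,hi in[(-.12,-.06),(.22,.28)]:
        k=r[(r[:,1]>lo)&(r[:,1]<hi)&(r[:,2]>.095)]; print(' cross',len(k),np.round(np.polyfit(k[:,0],k[:,1],1),4),'mid y',np.median(k[:,1]),'at x',np.median(k[:,0]),'z',np.percentile(k[:,2],[10,50,90]))
E
```

```text
side x at y=0 417.5 slope -0.0143 n 104 z pct [103.5 106.8 109.5] zslope [3.0000e-03 1.0684e+02]
side x at y=0 537.1 slope -0.0125 n 105 z pct [104.  106.7 109.6] zslope [-1.10000e-02  1.06557e+02]
 cross 98 [ 0.0135 -0.1004] mid y -0.09442071324254783 at x 0.4769568315600292 z [0.10291332 0.10661997 0.10903477]
 cross 42 [0.0146 0.2497] mid y 0.25695502908969015 at x 0.47945635982517465 z [0.10305    0.10698801 0.10965522]
scene x at y=0 416.2 slope -0.0165 n 144 z pct [101.4 105.6 108. ] zslope [4.00000e-03 1.05254e+02]
scene x at y=0 535.9 slope -0.0135 n 124 z pct [101.3 105.5 108. ] zslope [-2.00000e-03  1.05071e+02]
 cross 80 [ 0.0047 -0.0889] mid y -0.0862504683126219 at x 0.47614394039867897 z [0.10259497 0.10558006 0.10804964]
 cross 95 [0.0181 0.2538] mid y 0.2628031951787754 at x 0.4752350820163184 z [0.10337381 0.10628011 0.10828911]
```

```bash
cat >> h.py <<'E'
from scipy.spatial.transform import Rotation as R
def rot(s): w,x,y,z=s['ee_rot']; return R.from_quat([x,y,z,w])
def to(pos,yaw,tilt=0.):
    """tool y = tray x (yaw), tilt>0 raises far (+x) side; prints shift/turn in current tool frame"""
    s=ctrl.get_state(); r=rot(s)
    T=R.from_euler('z',yaw)*R.from_euler('y',-tilt)*R.from_matrix(np.array([[0,1,0],[1,0,0],[0,0,-1.]]).T)
    d=r.inv().apply(np.array(pos)-s['ee_pos'])*1000; a=(r.inv()*T).as_rotvec()
    print('t',round(s['t'],2),'pos',np.round(s['ee_pos']*1000,1),'F',np.round(s['force'],1),'w',round(s['gripper_width']*1000,1),'shift',np.round(d,1),'turn',np.round(a,4),'err in T axes',np.round(T.inv().apply(np.array(pos)-s['ee_pos'])*1000,1))
E
python3 -c "
from h import *
to([.4585,-.328,.12],.096)"
```

```text
t 0.1 pos [ 246.2 -519.2  241.6] F [ 0.4 -0.3 -0.6] w 85.4 shift [273.7 -81.6 121.7] turn [-1.400e-03 -1.000e-03 -1.224e+00] err in T axes [169.9 229.6 121.6]
```

Call:
carry_out(deltas=[0,0,8,0,0,-0.122,0,0,8,0,0,-0.122,0,0,8,0,0,-0.122,0,0,8,0,0,-0.122,0,0,8,0,0,-0.122,0,0,8,0,0,-0.122,0,0,8,0,0,-0.122,0,0,8,0,0,-0.122,0,0,8,0,0,-0.122,0,0,8,0,0,-0.122], claw=50)

```text
t: 0.93
ee_pos: [0.2463, -0.5193, 0.1615]
ee_rot: [-0.0, 0.672, 0.741, 0.0]
force: [0.2, 0.4, 0.2]
gripper_width: 0.0499
grasp_force: 0.0
```

```bash
python3 -c "
from h import *
to([.4585,-.328,.14],.096)"
```

```text
t 0.93 pos [ 246.3 -519.3  161.5] F [0.2 0.4 0.2] w 49.9 shift [169.5 230.   21.6] turn [-0.0003 -0.0009  0.0021] err in T axes [170.  229.6  21.5]
```

Call:
carry_out(deltas=[17,23,2,0,0,0,17,23,2,0,0,0,17,23,2,0,0,0,17,23,2,0,0,0,17,23,2,0,0,0,17,23,2,0,0,0,17,23,2,0,0,0,17,23,2,0,0,0,17,23,2,0,0,0,17,23,2,0,0,0,0,0,0,0,0,0])

```text
t: 1.85
ee_pos: [0.4626, -0.326, 0.1416]
ee_rot: [-0.0, 0.672, 0.74, 0.001]
force: [0.8, -0.5, 0.5]
gripper_width: 0.05
grasp_force: 0.0
```

```bash
python3 - <<'E'
from h import *
m=ctrl.camera_model('wrist');im,d=ctrl.capture('wrist');save('w1',im)
P=pts(m,d)
q=P[(P[...,2]>.045)&(P[...,2]<.068)&(abs(P[...,0]-.4585)<.03)&(abs(P[...,1]+.328)<.06)]
print(len(q),cv2.minAreaRect((q[:,:2]*1000).astype(np.float32)),np.percentile(q[:,2],[10,50,90]))
q=P[(P[...,2]>.012)&(P[...,2]<.04)&(abs(P[...,0]-.4585)<.1)&(abs(P[...,1]+.328)<.1)]
print(len(q),cv2.minAreaRect((q[:,:2]*1000).astype(np.float32)),np.nanmin(q,0),np.nanmax(q,0))
to([.4585,-.328,.045],.096)
E
```

```text
1788 ((459.93145751953125, -325.23583984375), (11.014507293701172, 75.1840591430664), 5.567512512207031) [0.05805531 0.0608247  0.06203066]
25625 ((460.9230651855469, -325.16650390625), (142.7106475830078, 149.6282501220703), 5.47960901260376) [ 0.38321582 -0.40309098  0.0120285 ] [ 0.53704162 -0.24467639  0.03979474]
t 1.9 pos [ 461.1 -327.4  141.7] F [ 0.2  1.  -0.1] w 49.5 shift [-0.5 -2.6 96.7] turn [-0.0006 -0.0009 -0.0003] err in T axes [-0.4 -2.6 96.7]
```

View pics/w1.png

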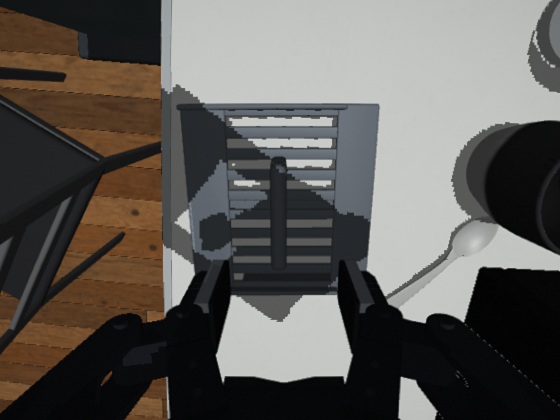

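The wrist view shows the bar at about (279,215), running between the open fingers with nothing in the way. I'll go down and grip.

Call:
carry_out(deltas=[0,-1.5,10,0,0,0,0,0,16,0,0,0,0,0,16,0,0,0,0,0,16,0,0,0,0,0,16,0,0,0,0,0,12,0,0,0,0,0,8,0,0,0,0,0,2,0,0,0,0,0,0,0,0,0])

```text
t: 2.65
ee_pos: [0.4574, -0.3296, 0.0456]
ee_rot: [-0.001, 0.674, 0.739, -0.0]
force: [-1.2, -0.5, 1.0]
gripper_width: 0.0501
grasp_force: 0.0
```

Call:
carry_out(deltas=[0,0,0,0,0,0,0,0,0,0,0,0,0,0,0,0,0,0,0,0,0,0,0,0,0,0,0,0,0,0,0,0,0,0,0,0,0,0,0,0,0,0,0,0,0,0,0,0], claw=5)

```text
t: 3.32
ee_pos: [0.4588, -0.3297, 0.0472]
ee_rot: [0.001, 0.674, 0.739, -0.0]
force: [-0.1, 0.7, 6.1]
gripper_width: 0.0098
grasp_force: 59.6
```

```bash
python3 - <<'E'
from h import *
to([.4595,-.3265,.045],.096)
E
```

```text
t 3.32 pos [ 458.8 -329.7   47.2] F [-0.1  0.7  6.1] w 9.8 shift [3.1 1.  2.2] turn [ 0.0012  0.0014 -0.0036] err in T axes [3.1 1.  2.2]
```

Call:
carry_out(deltas=[0,0,-5,0,0,0,0,0,-12,0,0,0,0,0,-20,0,0,0,0,0,-22,0,0,0,0,0,-22,0,0,0,0,0,-22,0,0,0,0,0,-22,0,0,0,0,0,-22,0,0,0,0,0,-22,0,0,0,0,0,-18,0,0,0,0,0,-10,0,0,0,0,0,0,0,0,0])

```text
t: 4.32
ee_pos: [0.4588, -0.3296, 0.2449]
ee_rot: [0.002, 0.674, 0.739, 0.0]
force: [0.9, -0.4, -5.0]
gripper_width: 0.0097
grasp_force: 58.7
```

```bash
python3 - <<'E'
from h import *
to([.4595,-.18,.245],.014,.25)
to([.461,.006,.205],.014,.25)
E
```

```text
t 4.32 pos [ 458.8 -329.6  244.9] F [ 0.9 -0.4 -5. ] w 9.7 shift [148.9  14.4  -0.3] turn [-0.2474 -0.0078  0.0778] err in T axes [149.5   2.7   0.6]
t 4.32 pos [ 458.8 -329.6  244.9] F [ 0.9 -0.4 -5. ] w 9.7 shift [334.   32.9  39.3] turn [-0.2474 -0.0078  0.0778] err in T axes [335.5  -3.2  40.4]
```

Call:
carry_out(deltas=[0,0,0,-0.0825,-0.0026,0.026,0,0,0,-0.0825,-0.0026,0.026,0,0,0,-0.0825,-0.0026,0.026,12,0,0,0,0,0,24,0,0,0,0,0,30,0,0,0,0,0,30,0,0,0,0,0,30,0,0,0,0,0,24,0,0,0,0,0,12,0,0,0,0,0,0,0,0,0,0,0])

```text
t: 5.23
ee_pos: [0.4545, -0.1638, 0.242]
ee_rot: [0.083, 0.696, 0.708, 0.088]
force: [-0.7, -0.9, -4.0]
gripper_width: 0.0097
grasp_force: 59.3
```

```bash
python3 - <<'E'
from h import *
to([.452,.006,.215],.014,.25)
E
```

```text
t 5.23 pos [ 454.5 -163.8  242. ] F [-0.7 -0.9 -4. ] w 9.7 shift [169.7  -6.2  27.1] turn [-0.0073 -0.0053  0.0024] err in T axes [169.8  -6.8  26.1]
```

Call:
carry_out(deltas=[10,-0.5,1,0,0,0,22,-0.5,2,0,0,0,28,-1,4,0,0,0,28,-1,4,0,0,0,28,-1,4,0,0,0,26,-1,5,0,0,0,18,-1,4,0,0,0,9,0,2,-0.007,-0.005,0.002,0,0,0,0,0,0,0,0,0,0,0,0])

```text
t: 6.07
ee_pos: [0.4539, 0.002, 0.2166]
ee_rot: [0.09, 0.697, 0.706, 0.089]
force: [-0.4, -0.1, -3.7]
gripper_width: 0.0099
grasp_force: 59.2
```

```bash
python3 - <<'E'
from h import *
to([.452,.006,.215],.014,.25)
m=ctrl.camera_model('side');im,d=ctrl.capture('side');np.savez('s2.npz',P=pts(m,d),im=im)
m=ctrl.camera_model('scene');im2,d=ctrl.capture('scene');np.savez('c2.npz',P=pts(m,d),im=im2)
a=cv2.resize(im[140:320,190:330],None,fx=2.8,fy=2.8);b=cv2.resize(im2[140:290,180:370],None,fx=2.1,fy=2.1)
o=np.zeros((max(a.shape[0],b.shape[0]),a.shape[1]+b.shape[1],3),np.uint8);o[:a.shape[0],:a.shape[1]]=a;o[:b.shape[0],a.shape[1]:]=b
save('pre',o)
to([.452,.006,.186],.014,.25)
E
```

```text
t 6.07 pos [453.9   2.  216.6] F [-0.4 -0.1 -3.7] w 9.9 shift [ 4.  -2.2  1.1] turn [ 0.0027  0.0033 -0.0015] err in T axes [ 4.  -2.2  1.1]
t 6.17 pos [454.4   1.2 217.1] F [-0.4 -0.3 -4.3] w 9.7 shift [  4.9 -10.1  29.5] turn [ 0.0041  0.0037 -0.0032] err in T axes [  4.9 -10.   29.6]
```

View pics/pre.png

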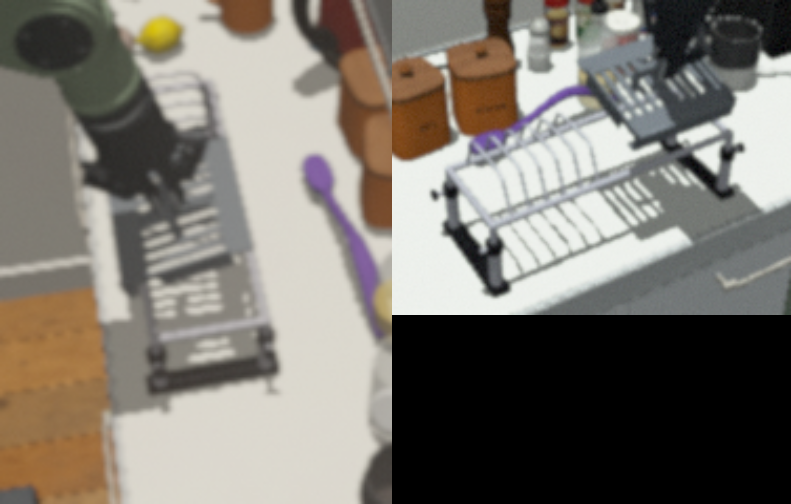

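The composite shows the tray held with its lip side low above the empty half, clear of the hoops. I'll check how it sits in the hand by fitting a plane to the deck.

```bash
python3 - <<'E'
from h import *
s=ctrl.get_state();tcp=s['ee_pos']*1000
for n in ['s2','c2']:
    D=np.load(n+'.npz');P=D['P']*1000;im=D['im'].astype(int)
    q=P[(abs(P[...,0]-455)<90)&(abs(P[...,1])<85)&(P[...,2]>130)&(P[...,2]<240)&(abs(im[...,0]-im[...,1])<12)]
    # tray frame with nominal tilt
    T=R.from_euler('z',.014)*R.from_euler('y',-.25)
    l=T.inv().apply(q-tcp)+[0,0,46]
    k=l[(l[:,2]>8)&(l[:,2]<38)]
    d=k[(abs(k[:,2]-22)<7)]
    A=np.c_[d[:,:2],np.ones(len(d))]
    for _ in range(4):
        c=np.linalg.lstsq(A,d[:,2],rcond=None)[0];ok=abs(d[:,2]-A@c)<2.5;d=d[ok];A=A[ok]
    print(n,len(k),'deck plane',np.round(c,4),'x',np.percentile(k[:,0],[.5,1,99,99.5]),'y',np.percentile(k[:,1],[.5,1,99,99.5]))
    print(cv2.minAreaRect(k[:,:2].astype(np.float32)))
E
```

```text
s2 1334 deck plane [ 3.5000e-03 -9.7000e-03  2.1789e+01] x [-70.81510195 -69.75058503  70.05614303  70.67263903] y [-73.35223899 -72.87841874  73.98617852  75.45546969]
((-0.622344970703125, 1.95159912109375), (143.33245849609375, 152.99839782714844), 0.2029360830783844)
c2 1775 deck plane [ 5.20000e-03 -3.70000e-03  2.16125e+01] x [-71.5137977  -71.11789797  69.87603261  70.8659085 ] y [-68.36497404 -67.54235389  81.4807207   81.78820635]
((0.429412841796875, 6.6435089111328125), (144.92892456054688, 152.95079040527344), 0.2374183088541031)
```

Call:
carry_out(deltas=[1,-2,6,0,0,0,1,-3,8,0,0,0,1,-3,8,0,0,0,0,-2,8,-0.002,0.003,-0.002,0,-2,8,0,0,0,0,-2,7,0,0,0,0,-1.5,6,0,0,0,0,-1,4,0,0,0,0,-1,4,0,0,0,0,-1,4,0,0,0,0,0,0,0,0,0])

```text
t: 7.08
ee_pos: [0.4519, 0.0047, 0.1508]
ee_rot: [0.089, 0.697, 0.706, 0.091]
force: [-0.4, -0.6, -4.7]
gripper_width: 0.0098
grasp_force: 59.2
```

```bash
python3 - <<'E'
from h import *
to([.452,.005,.148],.014,.25)
E
```

```text
t 7.08 pos [451.9   4.7 150.8] F [-0.4 -0.6 -4.7] w 9.8 shift [ 0.3 -0.6  2.8] turn [ 0.0052  0.0003 -0.0006] err in T axes [ 0.3 -0.6  2.8]
```

Call:
carry_out(deltas=[0,-0.2,1,0,0,0,0,-0.3,1,0,0,0,0,-0.2,1,0,0,0,0,0,0,0,0,0,0,0,0,0,0,0])

```text
t: 7.5
ee_pos: [0.4524, 0.0046, 0.1487]
ee_rot: [0.09, 0.697, 0.706, 0.091]
force: [-0.6, -0.4, -2.8]
gripper_width: 0.0101
grasp_force: 59.3
```

Call:
carry_out(deltas=[0,-0.2,1,0,0,0,0,0,0,0,0,0,0,0,0,0,0,0])

```text
t: 7.75
ee_pos: [0.4524, 0.0046, 0.1475]
ee_rot: [0.09, 0.697, 0.706, 0.091]
force: [-0.5, 0.6, -4.1]
gripper_width: 0.01
grasp_force: 59.3
```

Call:
carry_out(deltas=[0,-0.2,1,0,0,0,0,0,0,0,0,0,0,0,0,0,0,0])

```text
t: 8.0
ee_pos: [0.4524, 0.0047, 0.1464]
ee_rot: [0.09, 0.697, 0.706, 0.091]
force: [-0.3, -0.4, -4.3]
gripper_width: 0.0102
grasp_force: 59.3
```

Call:
carry_out(deltas=[0,-0.2,1,0,0,0,0,0,0,0,0,0,0,0,0,0,0,0])

```text
t: 8.25
ee_pos: [0.4527, 0.0046, 0.1456]
ee_rot: [0.09, 0.697, 0.706, 0.091]
force: [1.1, 0.1, -3.4]
gripper_width: 0.0097
grasp_force: 59.4
```

Call:
carry_out(deltas=[0,-0.2,1,0,0,0,0,0,0,0,0,0,0,0,0,0,0,0])

```text
t: 8.5
ee_pos: [0.4532, 0.0046, 0.1452]
ee_rot: [0.09, 0.697, 0.706, 0.092]
force: [-1.5, 0.4, 5.5]
gripper_width: 0.0101
grasp_force: 60.5
```

Call:
carry_out(deltas=[0,-0.2,1,0,0,0,0,0,0,0,0,0,0,0,0,0,0,0])

```text
t: 8.75
ee_pos: [0.4536, 0.0046, 0.1448]
ee_rot: [0.091, 0.696, 0.706, 0.092]
force: [-1.2, 0.1, 10.6]
gripper_width: 0.0102
grasp_force: 61.8
```

Call:
carry_out(deltas=[0,0,-2,0,0,0,0,0,-1.8,0,0,0,0,3,0,0,0,0,0,3,0,0,0,0,0,3,0,0,0,0,0,3,0,0,0,0,0,2,0,0,0,0,0,0,0,0,0,0,0,0,0,0,0,0])

```text
t: 9.5
ee_pos: [0.4653, 0.0048, 0.1505]
ee_rot: [0.09, 0.697, 0.706, 0.091]
force: [-0.1, -0.3, -2.7]
gripper_width: 0.01
grasp_force: 59.2
```

```bash
python3 - <<'E'
from h import *
# expected TCP with rail at tray (-60,13)
to([.4173+.060*np.cos(.25)-.033*np.sin(.25),.005,.104+.060*np.sin(.25)+.033*np.cos(.25)],.014,.25)
E
```

```text
t 9.5 pos [465.3   4.8 150.5] F [-0.1 -0.3 -2.7] w 10.0 shift [0.2 2.  0.2] turn [ 0.0062  0.0003 -0.0006] err in T axes [0.2 2.  0.2]
```

Call:
carry_out(deltas=[0,1,0,0,0,0,0,1,0,0,0,0,0,0,0,0,0,0])

```text
t: 9.75
ee_pos: [0.4674, 0.0048, 0.1513]
ee_rot: [0.09, 0.697, 0.706, 0.091]
force: [-1.5, 0.4, -4.1]
gripper_width: 0.0097
grasp_force: 59.2
```

Call:
carry_out(deltas=[0,1,0,0,0,0,0,0,0,0,0,0,0,0,0,0,0,0])

```text
t: 10.0
ee_pos: [0.4682, 0.0049, 0.1514]
ee_rot: [0.09, 0.697, 0.706, 0.091]
force: [0.3, 0.1, -4.0]
gripper_width: 0.0095
grasp_force: 59.2
```

Call:
carry_out(deltas=[0,1,0,0,0,0,0,0,0,0,0,0,0,0,0,0,0,0])

```text
t: 10.25
ee_pos: [0.469, 0.0049, 0.1516]
ee_rot: [0.09, 0.697, 0.706, 0.091]
force: [-0.6, 0.9, -3.9]
gripper_width: 0.01
grasp_force: 59.2
```

Call:
carry_out(deltas=[0,1,0,0,0,0,0,0,0,0,0,0,0,0,0,0,0,0])

```text
t: 10.5
ee_pos: [0.4692, 0.0048, 0.1514]
ee_rot: [0.089, 0.697, 0.706, 0.09]
force: [-2.7, -0.3, -4.7]
gripper_width: 0.01
grasp_force: 59.2
```

Call:
carry_out(deltas=[0,1,0,0,0,0,0,0,0,0,0,0,0,0,0,0,0,0])

```text
t: 10.75
ee_pos: [0.4695, 0.0049, 0.1512]
ee_rot: [0.089, 0.697, 0.706, 0.09]
force: [-5.1, -0.9, -6.1]
gripper_width: 0.0098
grasp_force: 59.1
```

```bash
python3 - <<'E'
from h import *
for t,z in [(.25,13),(.2,13.5),(.15,14),(.10,14.5)]:
    print(t); to([.4176+.0605*np.cos(t)-(.046-z/1000)*np.sin(t),.005,.1045+.0605*np.sin(t)+(.046-z/1000)*np.cos(t)],.014,t)
E
```

```text
0.25
t 10.75 pos [469.5   4.9 151.2] F [-5.1 -0.9 -6.1] w 9.8 shift [ 0.1 -1.3 -0.6] turn [ 0.0026  0.0003 -0.0006] err in T axes [ 0.1 -1.3 -0.6]
0.2
t 10.75 pos [469.5   4.9 151.2] F [-5.1 -0.9 -6.1] w 9.8 shift [0.1 0.2 3. ] turn [ 0.0526  0.0002 -0.0006] err in T axes [0.1 0.4 3. ]
0.15
t 10.75 pos [469.5   4.9 151.2] F [-5.1 -0.9 -6.1] w 9.8 shift [0.1 1.6 6.7] turn [ 0.1026  0.0002 -0.0006] err in T axes [0.1 2.2 6.5]
0.1
t 10.75 pos [469.5   4.9 151.2] F [-5.1 -0.9 -6.1] w 9.8 shift [ 0.1  2.7 10.4] turn [ 0.1526  0.0002 -0.0006] err in T axes [0.1 4.2 9.8]
```

Call:
carry_out(deltas=[0,-2.8,-0.6,0,0,0,0,0,0,0,0,0,0,0.8,1.8,0.025,0,0,0,0.8,1.8,0.025,0,0,0,0.8,1.8,0.025,0,0,0,0.8,1.8,0.025,0,0,0,0.8,1.8,0.025,0,0,0,0.8,1.8,0.025,0,0,0,0,0,0,0,0,0,0,0,0,0,0])

```text
t: 11.58
ee_pos: [0.4758, 0.005, 0.1427]
ee_rot: [0.038, 0.701, 0.711, 0.039]
force: [-2.3, 0.2, -2.8]
gripper_width: 0.0104
grasp_force: 59.6
```

```bash
python3 - <<'E'
from h import *
for t,z in [(.10,14.5),(.085,14.5)]:
    print(t); to([.4176+.0605*np.cos(t)-(.046-z/1000)*np.sin(t),.005,.1045+.0605*np.sin(t)+(.046-z/1000)*np.cos(t)],.014,t)
E
```

```text
0.1
t 11.58 pos [475.8   5.  142.7] F [-2.3  0.2 -2.8] w 10.4 shift [ 0.  -1.2  0.7] turn [ 0.0087  0.0001 -0.0006] err in T axes [ 0.  -1.2  0.7]
0.085
t 11.58 pos [475.8   5.  142.7] F [-2.3  0.2 -2.8] w 10.4 shift [ 0.  -0.8  1.6] turn [ 0.0237  0.0001 -0.0006] err in T axes [ 0.  -0.7  1.6]
```

Call:
carry_out(deltas=[0,-0.4,0.8,0.012,0,0,0,-0.4,0.8,0.012,0,0,0,0,0,0,0,0,0,0,0,0,0,0])

```text
t: 11.92
ee_pos: [0.4755, 0.0049, 0.1412]
ee_rot: [0.03, 0.702, 0.711, 0.03]
force: [1.2, -0.2, -4.2]
gripper_width: 0.0101
grasp_force: 59.6
```

Call:
carry_out(deltas=[0,0,0,0,0,0,0,0,0,0,0,0,0,0,0,0,0,0,0,0,0,0,0,0,0,0,0,0,0,0], claw=40)

```text
t: 12.33
ee_pos: [0.4745, 0.0049, 0.141]
ee_rot: [0.029, 0.702, 0.711, 0.03]
force: [0.4, 0.1, 0.1]
gripper_width: 0.0402
grasp_force: 0.0
```

Call:
carry_out(deltas=[0,0,-10,0,0,0,0,0,-20,0,0,0,0,0,-24,0,0,0,0,0,-24,0,0,0,0,0,-20,0,0,0,0,0,-10,0.042,0,0,0,0,0,0.042,0,0,0,0,0,0,0,0])

```text
t: 13.0
ee_pos: [0.467, 0.0048, 0.2493]
ee_rot: [0.0, 0.702, 0.712, 0.0]
force: [0.3, 0.4, -0.4]
gripper_width: 0.0398
grasp_force: 0.0
```

```bash
python3 - <<'E'
from h import *
m=ctrl.camera_model('wrist');im,d=ctrl.capture('wrist');P=pts(m,d)*1000;save('w2',im)
c,s=np.cos(.014),np.sin(.014)
q=P[(abs(P[...,0]-477)<75)&(abs(P[...,1]-9)<78)&(P[...,2]>98)&(P[...,2]<132)]
l=R.from_euler('z',-.014).apply(q-[477,9,0])
d=l[(abs(l[:,1])<60)]
A=np.c_[d[:,:2],np.ones(len(d))]
for _ in range(5):
    k=np.linalg.lstsq(A,d[:,2],rcond=None)[0];ok=abs(d[:,2]-A@k)<3;d=d[ok];A=A[ok]
print('deck plane (slope x,y,z0)',np.round(k,4),len(d))
a=q[:,:2].astype(np.float32);print(cv2.minAreaRect(a),a.min(0),a.max(0))
to([.535,.009,.2],.014,0)
E
```

```text
deck plane (slope x,y,z0) [ 8.750000e-02 -1.400000e-03  1.179005e+02] 18488
((479.903076171875, 10.834083557128906), (142.86026000976562, 153.50961303710938), 0.6295570731163025) [407.81085 -66.43019] [551.9803   86.95419]
t 13.05 pos [466.    4.8 248.4] F [-0.1 -0.4 -0. ] w 39.9 shift [ 3.3 69.  48.4] turn [-0.0003  0.0002 -0.0006] err in T axes [ 3.2 69.  48.4]
```

View pics/w2.png

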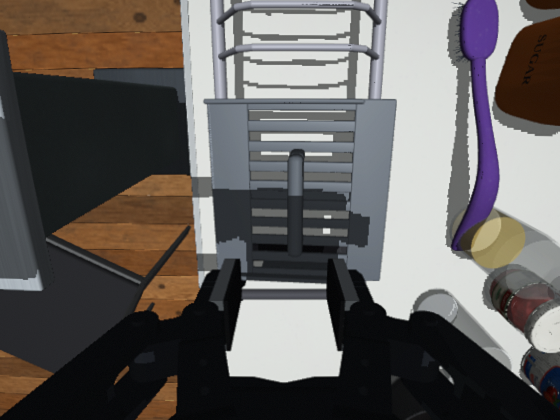

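The wrist view shows the tray over both rails in the empty half, clear of the hoops and cross rail. Its tilt is 0.087 rad, so it is hooked and not yet snapped. I'll close the fingers and press the left clip.

Call:
carry_out(deltas=[3,4,0,0,0,0,7,9,4,0,0,0,10,14,10,0,0,0,12,16,14,0,0,0,11,14,16,0,0,0,7,8,16,0,0,0,3,4,16,0,0,0,0,0,16,0,0,0,0,0,10,0,0,0,0,0,4,0,0,0,0,0,0,0,0,0], claw=0)

```text
t: 13.97
ee_pos: [0.533, 0.0589, 0.1411]
ee_rot: [-0.001, 0.702, 0.712, -0.001]
force: [0.1, -0.3, 0.6]
gripper_width: -0.0002
grasp_force: 0.0
```

```bash
python3 - <<'E'
from h import *
to([.5348,.0588,.136],.014,0)
E
```

```text
t 13.97 pos [533.   58.9 141.1] F [ 0.1 -0.3  0.6] w -0.2 shift [-0.1  1.9  5.1] turn [-0.0037  0.0003 -0.0006] err in T axes [-0.1  1.8  5.1]
```

Call:
carry_out(deltas=[0,1.5,2,0,0,0,0,0,2,0,0,0,0,0,2,0,0,0,0,0,1,0,0,0,0,0,0,0,0,0])

```text
t: 14.38
ee_pos: [0.535, 0.0587, 0.1354]
ee_rot: [-0.0, 0.702, 0.712, -0.0]
force: [0.1, -0.2, 0.6]
gripper_width: 0.0001
grasp_force: 0.0
```

Call:
carry_out(deltas=[0,0,1,0,0,0,0,0,1,0,0,0,0,0,0,0,0,0])

```text
t: 14.63
ee_pos: [0.5357, 0.0587, 0.1336]
ee_rot: [0.0, 0.702, 0.712, 0.0]
force: [1.2, 0.3, 1.2]
gripper_width: 0.0003
grasp_force: 0.5
```

Call:
carry_out(deltas=[0,0,1,0,0,0,0,0,0.5,0,0,0,0,0,0,0,0,0])

```text
t: 14.88
ee_pos: [0.536, 0.0587, 0.133]
ee_rot: [0.0, 0.702, 0.712, 0.0]
force: [0.3, -0.7, 6.8]
gripper_width: 0.0001
grasp_force: 3.5
```

Call:
carry_out(deltas=[0,0,0.8,0,0,0,0,0,0,0,0,0,0,0,0,0,0,0])

```text
t: 15.13
ee_pos: [0.5361, 0.0588, 0.1327]
ee_rot: [0.001, 0.702, 0.712, 0.001]
force: [-0.4, -0.6, 10.2]
gripper_width: 0.0001
grasp_force: 5.0
```

Call:
carry_out(deltas=[0,0,0.8,0,0,0,0,0,0,0,0,0,0,0,0,0,0,0])

```text
t: 15.38
ee_pos: [0.5362, 0.0588, 0.132]
ee_rot: [0.001, 0.702, 0.712, 0.001]
force: [-0.2, -0.7, 8.3]
gripper_width: -0.0001
grasp_force: 4.3
```

Call:
carry_out(deltas=[0,0,0.8,0,0,0,0,0,0,0,0,0,0,0,0,0,0,0])

```text
t: 15.63
ee_pos: [0.5351, 0.0587, 0.1295]
ee_rot: [-0.0, 0.702, 0.712, -0.0]
force: [0.3, -0.8, -0.3]
gripper_width: 0.0003
grasp_force: 0.0
```

Call:
carry_out(deltas=[0,0,1,0,0,0,0,0,1,0,0,0,0,0,1,0,0,0,0,0,1,0,0,0,0,0,0,0,0,0])

```text
t: 16.05
ee_pos: [0.5346, 0.0587, 0.1248]
ee_rot: [-0.001, 0.702, 0.712, -0.001]
force: [0.6, 0.0, 0.9]
gripper_width: -0.0001
grasp_force: 0.0
```

Call:
carry_out(deltas=[0,0,1,0,0,0,0,0,0,0,0,0])

```text
t: 16.22
ee_pos: [0.5349, 0.0587, 0.1241]
ee_rot: [-0.001, 0.702, 0.712, -0.001]
force: [-0.5, 0.6, -0.7]
gripper_width: 0.0004
grasp_force: 0.0
```

Call:
carry_out(deltas=[0,0,1,0,0,0,0,0,0,0,0,0,0,0,0,0,0,0])

```text
t: 16.47
ee_pos: [0.5351, 0.0588, 0.1234]
ee_rot: [-0.0, 0.702, 0.712, -0.0]
force: [-0.1, -0.8, 0.2]
gripper_width: 0.0005
grasp_force: 0.2
```

Call:
carry_out(deltas=[0,0,1,0,0,0,0,0,0,0,0,0,0,0,0,0,0,0])

```text
t: 16.72
ee_pos: [0.5351, 0.0587, 0.1233]
ee_rot: [-0.0, 0.702, 0.712, -0.0]
force: [-2.2, 0.3, 7.3]
gripper_width: 0.0001
grasp_force: 3.2
```

Firm contact at the seated height on the left. Now the right clip.

Call:
carry_out(deltas=[0,0,-6,0,0,0,0,0,-14,0,0,0,-10,0,-8,0,0,0,-25,0,0,0,0,0,-30,0,0,0,0,0,-25,0.5,0,0,0,0,-10,0.5,8,0,0,0,0,0,10,0,0,0,0,0,4,0,0,0,0,0,0,0,0,0])

```text
t: 17.55
ee_pos: [0.5361, -0.0404, 0.1266]
ee_rot: [-0.002, 0.702, 0.712, -0.002]
force: [-0.2, 0.6, 0.0]
gripper_width: 0.0
grasp_force: 0.0
```

```bash
python3 - <<'E'
from h import *
to([.5362,-.0412,.124],.014,0)
m=ctrl.camera_model('wrist');im,d=ctrl.capture('wrist');P=pts(m,d)*1000
q=P[(abs(P[...,0]-478)<70)&(abs(P[...,1]-9)<60)&(P[...,2]>100)&(P[...,2]<132)]
l=R.from_euler('z',-.014).apply(q-[477,9,0])
A=np.c_[l[:,:2],np.ones(len(l))];d=l
for _ in range(6):
    k=np.linalg.lstsq(A,d[:,2],rcond=None)[0];ok=abs(d[:,2]-A@k)<3;d=d[ok];A=A[ok]
print('deck plane',np.round(k,4),len(d))
E
```

```text
t 17.55 pos [536.1 -40.4 126.6] F [-0.2  0.6  0. ] w 0.0 shift [-0.8  0.1  2.6] turn [-0.0052 -0.0008 -0.0004] err in T axes [-0.8  0.1  2.6]
deck plane [ 5.000000e-04 -1.200000e-03  1.126586e+02] 54123
```

The deck is level (slope under 0.001). I'll press the right clip as well to make sure.

Call:
carry_out(deltas=[0,0,1.5,0,0,0,0,0,1,0,0,0,0,0,1,0,0,0,0,0,0,0,0,0])

```text
t: 17.93
ee_pos: [0.5374, -0.0408, 0.1248]
ee_rot: [-0.0, 0.702, 0.712, -0.001]
force: [-0.2, 0.0, -0.5]
gripper_width: 0.0002
grasp_force: 0.0
```

Call:
carry_out(deltas=[0,0,1,0,0,0,0,0,0,0,0,0,0,0,0,0,0,0])

```text
t: 18.18
ee_pos: [0.5374, -0.0412, 0.1239]
ee_rot: [-0.0, 0.702, 0.712, -0.001]
force: [0.4, 0.8, 0.0]
gripper_width: -0.0
grasp_force: 0.0
```

Call:
carry_out(deltas=[0,0,1,0,0,0,0,0,0,0,0,0,0,0,0,0,0,0])

```text
t: 18.43
ee_pos: [0.5375, -0.0413, 0.1234]
ee_rot: [-0.0, 0.702, 0.712, -0.0]
force: [-1.1, -0.0, 4.6]
gripper_width: -0.0002
grasp_force: 2.1
```

Call:
carry_out(deltas=[0,0,1,0,0,0,0,0,0.5,0,0,0,0,0,0,0,0,0])

```text
t: 18.68
ee_pos: [0.5376, -0.0413, 0.1233]
ee_rot: [0.0, 0.702, 0.712, -0.0]
force: [-3.7, 0.7, 12.9]
gripper_width: 0.0001
grasp_force: 6.6
```

Call:
carry_out(deltas=[0,0,-8,0,0,0,0,0,-20,0,0,0,0,0,-25,0,0,0,0,-5,-25,0,0,0,0,-12,-25,0,0,0,0,-12,-15,0,0,0,0,-12,-5,0,0,0,0,-8,0,0,0,0,0,0,0,0,0,0,0,0,0,0,0,0])

```text
t: 19.52
ee_pos: [0.4877, -0.0418, 0.2433]
ee_rot: [-0.001, 0.702, 0.712, -0.001]
force: [0.5, 0.2, 0.2]
gripper_width: 0.0002
grasp_force: 0.0
```

```bash
python3 - <<'E'
from h import *
to([.5,-.04,.25],.014,0)
m=ctrl.camera_model('wrist');im,d=ctrl.capture('wrist');P=pts(m,d)*1000;save('w3',im)
q=P[(abs(P[...,0]-478)<80)&(abs(P[...,1]-9)<85)&(P[...,2]>105)&(P[...,2]<132)]
a=q[:,:2].astype(np.float32);print(cv2.minAreaRect(a))
l=R.from_euler('z',-.014).apply(q-[477,9,0]);l=l[(abs(l[:,1])<60)]
A=np.c_[l[:,:2],np.ones(len(l))];d=l
for _ in range(6):
    k=np.linalg.lstsq(A,d[:,2],rcond=None)[0];ok=abs(d[:,2]-A@k)<3;d=d[ok];A=A[ok]
print('deck plane',np.round(k,4),len(d))
E
```

```text
t 19.52 pos [487.7 -41.8 243.3] F [0.5 0.2 0.2] w 0.2 shift [ 1.7 12.3 -6.8] turn [-0.0033 -0.0001 -0.0008] err in T axes [ 1.7 12.3 -6.7]
((480.95953369140625, 9.048309326171875), (144.34043884277344, 170.21775817871094), 0.18231427669525146)
deck plane [-1.000000e-04 -1.800000e-03  1.126897e+02] 21504
```

View pics/w3.png

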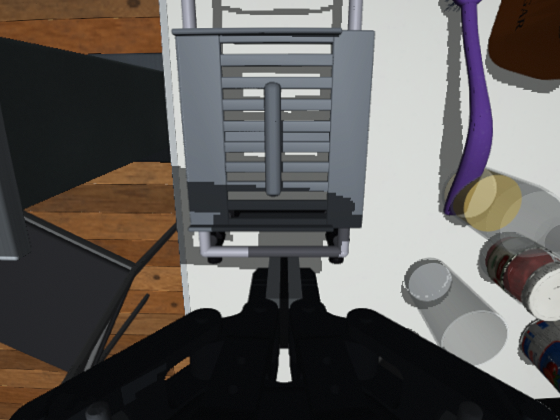

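The tray (175–375, 30–228) sits level and square on both rails, between the hoops and the cross rail at row 250. The gripper is clear of it, so I'm handing in the job.

```bash
python3 -c "
from bench import ctrl
print(ctrl.finish_job())"
```

```text
the job is handed in; nothing more can be done
None
```

The tray is back on the rack's empty half, its lip over the near rail and both clips pressed down. The last depth check put the deck level to within 0.002 rad, and I handed the job in at about 19.5 s, with no verdict returned.

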